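# Show the long gel comb to the inspection camera

## Robot

A 7-joint arm with a two-finger parallel gripper is mounted at the origin on the work surface. World frame = base frame: x ahead of the robot, y to its left, z up, the work surface at z = 0. Lengths are in m, angles in rad, forces in N, time in s.
With the tool pointing down it reaches from about 0.4 to 0.875 m from the base axis. Payload 19.3 kg.
Tool frame: the origin (TCP) lies midway between the tips of the shut fingers; the grasp point (between the pads) lies 19 mm behind it; z points along the fingers, y is the direction in which the jaws open and shut (so a half turn about z gives the same grasp; the last joint's range is limited). The gripper opens to 85 mm and grips with 20 to 120 N. Pads are 22 mm wide; open, the fingers measure 114 mm over their backs; the gripper's body (76 mm by 85 mm) begins 54 mm behind the grasp point. The pads swing forward as they close: fully open they stand 13 mm farther back than shut.
Start: joints at [1.205, 0.521, -0.036, 1.599, 0.021, 1.021, -0.113], TCP at [0.182, -0.598, 0.231] pointing down, gripper open.
Joint ranges: [-2.91, 2.91], [-0.3, 2.13], [-1.5, 1.42], [0.17, 2.43], [-1.26, 4.41], [0.16, 1.93], [-2.52, 2.52]. Speed limits (rad/s): [1.89, 1.89, 2.39, 2.39, 3.01, 3.01, 3.01].

## Interface

Orientations are given as a rotation vector (axis times angle).
In Python, from bench import monitor, cams, bot gives the robot as it stands. The module is installed in compiled form; this text tells all that it offers.
- The arm moves only by the tool move_arm, never from a script. Its argument "motion" is a list that holds one entry, the list of rows, each a list of 5 numbers: the opening, from 0 (shut) to 1 (fully open), then the shift along the tool's x, y, z in m, then the turn about the tool's z in degrees. A call has 1 to 5 rows; each row is the pose to reach, as a shift and turn from the pose commanded when the call began, along the tool's axes at that moment; what a row does not reach only later rows make up. A row lasts 1/8 s, in which the tool goes at most 62.5 mm and 10.7 degrees, less where a joint would pass 70% of its speed; a pose out of reach is approached as far as the arm can. A call with a gripper value outside its range is refused whole. The fingers move at their own pace and stop on an object; the grip force is fixed at half the most. Time passes only in rows, so rows that repeat a pose let the fingers close. It gives the time, the measured TCP pose, the force and the opening at its end, in the units of the state.
- monitor.sense(): the state, without advancing time (a new reading comes with each control period).
- cams.get_image(name): name is "scene" or "top"; returns a dict with "pixels" (384x512x3 uint8, red, green, blue), "z_map" (384x512 float32, m along the optical axis (not along the pixel's ray), 0 where there is no reading), "fx", "fy", "cx", "cy" (pixels), "R" (3x3) and "t" (3): a world point X has camera coordinates R X + t. Camera axes: x right, y down, z forward; pixel columns grow to the right and rows downward; lengths in m; the calibration is good to about 2 mm. A picture is of the moment at which its call begins.
- bot.close_job(): hands the job in, once; it reports no verdict.
Trained networks look in the newest picture that a camera, given by its name, has taken for a name from the list of things; names that differ only in an ending like _2 or _b are one class to them, and where a whole thing is asked for, a point or a joint stands for the part that bears it (a point fixed in the world has none). Each returns a list of dicts, best first, with "score" (0 to 1); they miss things now and then, are a little off and sometimes report something else, mostly with a low value. They report only what shows in the picture. A call takes as long as a camera call. They do not tell look-alikes from the thing itself.
- cams.boxes_of(label, camera): "extent" ([left, top, right, bottom] in pixels, round what is visible of it).
- cams.regions_of(label, camera): "mask" (384x512 bool, what is visible of it) and "extent" ([left, top, right, bottom] in pixels, round what is visible of it).
- cams.landmark_of(label, camera): "position" ([row, column] in pixels: a listed point, or the origin of a listed thing).
The state is a dict: "time": time; "qpos": joint angles; "joint_velocities": joint speeds; "joint_efforts": joint torques, N m; "tcp_pos": TCP position; "ee_rot": TCP orientation; "wrist_force": force on the tool from outside, world axes, zero at the start; "torque": the same for the moment, N m; "grip_width": opening from 0.0 (shut) to 1.0 (fully open).
Only numpy, scipy, OpenCV 4.12 (cv2) and the standard library are available. Lean on these libraries where they do the work, as an engineer would, in place of code of your own. Each camera call takes 0.05 s, during which the arm holds its last target.

## Task

Lift the lid of the grey case right back until it rests on its stop, then take out the longer of the two white gel combs and show it to the inspection camera: hold it still in the air, teeth down and its bar level, broad face square to the lens, with its middle straight in front of the lens, at lens height and 12 cm from the glass (right above the round disc on the stand's base plate). Finish while still holding it there with the lid still back; nothing else may carry the comb. Leave the shorter comb in its slot, keep off the camera stand, and do not disturb the bottle, the beaker or the tip box.

Things in the scene. Friction and masses are not known exactly. Their poses are not given: they have to be found in the camera images.
- case: Fixed grey case, 160 x 160 x 75 mm (z up), walls 5 mm; origin at the centre of its underside. The lid's hinge runs along y on the +x upper rim. A black rack fills its floor, top face 37 mm above the underside, with two slots 7 mm wide and 105 mm long (along y) at x = -35 and +12 mm: one comb stands in each, either way about.
- lid (a joint): Lid angle: 0 closed, grows as it opens, stop at 1.75 rad (leaning back just past upright). A plain hinge with little friction: released below about 1.5 rad it falls shut, beyond 1.6 rad it falls back on its stop. Lid plate 160 x 160 x 6 mm, 0.2 kg.
- lid_handle (a point): Middle of the lid's round black grip bar: 11 mm thick, 90 mm long, along the case's y, its axis 35 mm above the lid's top on two posts 68 mm apart, 150 mm from the hinge, 10 mm from the lid's front edge. Closed it is at case x = -70 mm, z = 116.5 mm. The bar turns within a pinch made across it.
- lid_hinge (a point): Point on the hinge axis, middle of the lid's width: case x = +80 mm, y = 0, 75.5 mm above the case's underside. The axis is the case's y.
- long_comb: The longer white comb, loose, 54 mm high: top bar 120 (y) x 14 (x) x 26 mm, below it 8 flat teeth 4 mm thick, 28 mm long. About 70 g. Origin amid the tooth tips, z up to the bar (top at z = 54 mm); x is normal to the broad face. In its slot the bar rests on the rack, top 63 mm above the case's underside; lift it straight up. Beside the bar 33 mm are free on each side down to the rack.
- long_comb_mid (a point): Middle of the long comb, 27 mm above the tooth tips (27 mm below the bar's top).
- short_comb: The shorter white comb, the same but 76 mm long with 5 teeth, 45 g; it stands in the other slot and stays there.
- stand: Fixed camera stand. White base plate 280 (x) x 120 (y) x 10 mm, x = -40 to +240 mm; dark disc of 40 mm diameter on it at the origin, which is at bench level right below the focus; aluminium column 30 x 30 mm at x = 210 mm, 300 mm high. z up; the camera head is at x = 120 to 200 mm and looks along -x.
- lens (a point): Centre of the lens glass (black barrel of 44 mm diameter, in front of a white head 60 x 60 mm). Same axes as the stand: the lens looks along -x, level. Its height is set anew each time, 150 to 210 mm above the bench, and is held firmly.
- focus (a point): Where the comb's middle belongs: on the lens axis, 120 mm in front of the glass (the lens's -x), above the disc. Axes as the stand's; the comb's broad face is to be square to x.
- bottle: Closed round glass bottle with a blue cap, 80 mm diameter, 170 mm high, loose; origin under its centre.
- beaker: Open glass beaker, 68 mm across the rim, 90 mm high, loose; origin under its centre.
- tip_box: Closed box of grey plastic with an orange top, 80 x 115 x 60 mm, loose; origin under its centre.
Mind the look-alikes: they are no part of the job. What is shaped like the case but green or purple is not meant.

How it is judged:
On the way:
1. the lid rests back on its stop (value of joint lid above 1.68 rad), for 0.2 s.
At the end, for the whole second after the job is handed in: The fingers hold the long comb still, touching neither case nor stand: middle within 25 mm of the focus, broad face square to the lens within 0.15 rad, upright (teeth down) within 0.12 rad; lid back (over 1.65 rad); short comb in its slot (within 15 mm, 0.35 rad) (distance between long_comb_mid and focus below 0.025 m and angle between the x axis of long_comb and the x axis of focus, either way round below 0.15 rad and angle between long_comb's own z axis and vertical below 0.12 rad and height (world z) of long_comb_mid above 0.12 m and linear speed of long_comb below 0.03 m/s and angular speed of long_comb below 0.3 rad/s and contact force between the fingers and long_comb above 1 N and contact force between long_comb and case below 0.1 N and contact force between long_comb and stand below 0.1 N and value of joint lid above 1.65 rad and distance of short_comb from where it was at the start of the episode below 0.015 m and angle between short_comb's own z axis and vertical below 0.35 rad); the arm keeps its last pose, push and grip.
It fails at once if the short comb is taken out of its slot (distance of short_comb from where it was at the start of the episode above 0.02 m).
It fails at once if the camera stand is struck or pushed (over 4 N) (contact force between any of the arm, the fingers, long_comb and stand above 4 N).
It fails at once if the bottle, beaker or tip box is shifted over 20 mm or tipped (distance of any of bottle, beaker, tip_box from where it was at the start of the episode above 0.02 m or angle between any of bottle, beaker, tip_box's own z axis and vertical above 0.3 rad).
It also fails if it takes over 58 s, if anything falls off the work surface, if the arm or the gripper's body presses on something with over 40 N, if the wrist force passes 120 N, or if a joint passes its speed limit or range.

## Working session

There is one attempt and no reset: what is moved stays moved. The work goes in short steps, Python scripts to look and compute and a tool call to move; the robot and the scene stay as the last step left them, time stands still between calls to the robot, and variables do not carry over. Pictures are saved under pics/ and viewed, and the job is handed in when it is done.

Besides the shell and the picture viewer there is one more tool, called after ">>>" as a command line: name --argument value ..., lists and objects as JSON in quotes. move_arm: Moves the arm, as the interface text tells. Its arguments: {"type":"object","properties":{"motion":{"type":"array"}},"required":["motion"]}

```bash
mkdir -p pics
cat > h.py <<'E'
import numpy as np, cv2
from bench import monitor, cams, bot
def shot(name,fn=None,crop=None,scale=1):
    im=cams.get_image(name)
    if fn:
        p=im["pixels"]
        if crop: p=p[crop[1]:crop[3],crop[0]:crop[2]]
        p=cv2.resize(p,None,fx=scale,fy=scale,interpolation=cv2.INTER_CUBIC)
        cv2.imwrite("pics/"+fn,p[:,:,::-1])
    return im
def world(im,u,v,z=None):
    z=im["z_map"][int(round(v)),int(round(u))] if z is None else z
    c=np.array([(u-im["cx"])/im["fx"]*z,(v-im["cy"])/im["fy"]*z,z])
    return np.array(im["R"]).T@(c-im["t"])
def cloud(im):
    z=im["z_map"]; v,u=np.mgrid[:z.shape[0],:z.shape[1]]
    c=np.stack([(u-im["cx"])/im["fx"]*z,(v-im["cy"])/im["fy"]*z,z],-1)
    return (c-im["t"])@np.array(im["R"])
def proj(im,X):
    c=np.array(im["R"])@X+im["t"]; return c[0]/c[2]*im["fx"]+im["cx"],c[1]/c[2]*im["fy"]+im["cy"]
E
python3 - <<'E'
from h import *
for n in("scene","top"):
    im=shot(n,n+"0.png",scale=1.5)
    np.save(n+"0.npy",im,allow_pickle=True)
    print(n,im["fx"],im["R"],im["t"])
    for l in("case","lid_handle","lid_hinge","lens","stand","focus","bottle","beaker","tip_box","long_comb"):
        for f in (cams.landmark_of,cams.boxes_of):
            try:print(l,[(round(d["score"],2),np.round(d.get("position",d.get("extent")))) for d in f(l,n)[:4]])
            except Exception as e: print(l,e)
print(monitor.sense())
E
```

```text
scene 484.01049888350457 [[ 0.71024836  0.70367763  0.01962276]
 [ 0.52965041 -0.51581906 -0.67335068]
 [-0.46370002  0.48863942 -0.73906279]] [-0.33253127 -0.22464287  1.80974149]
case [(0.92, array([183., 363.])), (0.84, array([212., 130.])), (0.79, array([131., 254.])), (0.6, array([234., 214.]))]
case [(0.9, array([177., 193., 251., 268.])), (0.89, array([333., 144., 401., 207.])), (0.8, array([ 89., 172., 167., 235.])), (0.63, array([224.,  96., 284., 150.]))]
lid_handle [(0.79, array([102., 239.])), (0.7, array([199., 193.])), (0.69, array([178., 104.])), (0.63, array([149., 351.]))]
lid_handle [(0.88, array([225.,  97., 284., 135.])), (0.73, array([178., 193., 252., 248.])), (0.72, array([338., 144., 399., 193.])), (0.55, array([ 90., 169., 162., 222.]))]
lid_hinge [(0.8, array([234., 235.])), (0.74, array([180., 393.])), (0.71, array([203., 148.])), (0.56, array([127., 274.]))]
lid_hinge [(0.95, array([339., 142., 401., 193.])), (0.91, array([225.,  98., 283., 135.])), (0.72, array([178., 190., 255., 249.])), (0.61, array([ 93., 171., 163., 226.]))]
lens [(0.92, array([126., 
[... 2262 characters left out ...]
_comb []
{'time': 2.1, 'qpos': array([ 1.20481404,  0.52140318, -0.03626824,  1.59951207,  0.02117344,
        1.0210621 , -0.11282059]), 'joint_velocities': array([-0.00015574, -0.00064651, -0.0010165 ,  0.00054092, -0.00151992,
       -0.00080313, -0.00098437]), 'joint_efforts': array([ 2.04998913e-03, -9.26832891e+01,  1.97973356e+00, -3.70241654e+01,
        1.82772917e-02,  1.97622379e-03,  8.69872656e-05]), 'tcp_pos': array([ 0.18214583, -0.59786637,  0.23128482]), 'ee_rot': array([-3.10732049e+00, -4.62758826e-01, -1.29238238e-05]), 'wrist_force': array([-0.24391663, -0.31700994, -0.50686748]), 'torque': array([-0.01398145, -0.05384227, -0.06091969]), 'grip_width': 0.9991088302444081}
```

View pics/scene0.png

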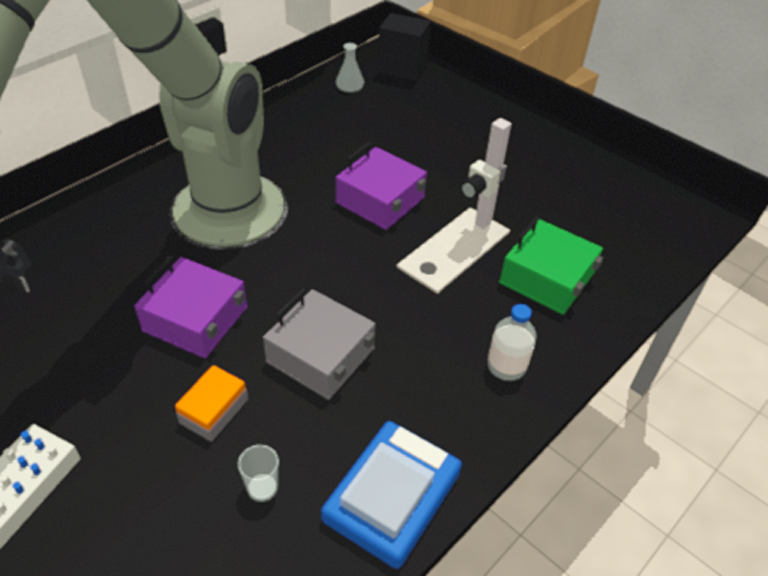

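View pics/top0.png

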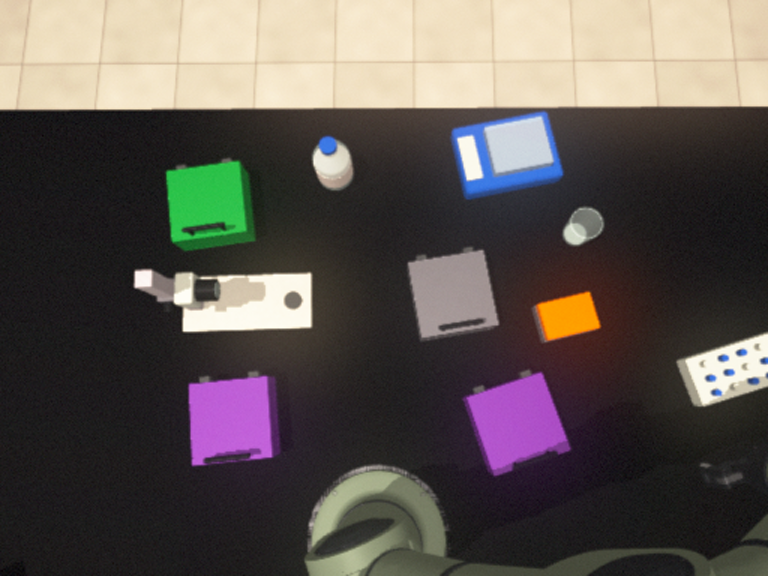

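Candidates for the case (top image, 512 px): grey (302,196), purple (155,280), purple (344,282), green (140,137). The description says grey, so I take (302,196). Next is a close crop and measurements from the saved frames.

```bash
cat > m.py <<'E'
from h import *
for n in("top","scene"):
    im=np.load(n+"0.npy",allow_pickle=True).item(); P=cloud(im); px=im["pixels"].astype(int)
    c=(250,150,430,250) if n=="top" else (150,80,350,280)
    cv2.imwrite("pics/crop_%s.png"%n,cv2.resize(im["pixels"][c[1]:c[3],c[0]:c[2]],None,fx=4 if n=="top" else 3,fy=4 if n=="top" else 3,interpolation=cv2.INTER_CUBIC)[:,:,::-1])
    hsv=cv2.cvtColor(im["pixels"],cv2.COLOR_RGB2HSV)
    x,y,z=P[...,0],P[...,1],P[...,2]
    print(n)
    ctr=(302,196) if n=="top" else (215,222)
    m=(abs(z-.081)<.012)&(np.hypot(*(P[...,:2]-world(im,*ctr)[:2]).transpose(2,0,1))<.13)&(hsv[...,1]<80)
    lab=cv2.connectedComponents(m.astype(np.uint8))[1]; m=lab==lab[ctr[1],ctr[0]]
    q=P[m]; r=cv2.minAreaRect(q[:,:2].astype(np.float32)); print("lid",r,np.median(q[:,2]),m.sum())
    # tops of loose things
    for nm,w in(("bottle",(hsv[...,0]>100)&(hsv[...,0]<120)&(hsv[...,1]>150)&(z>.14)),("tip",(hsv[...,0]>5)&(hsv[...,0]<22)&(hsv[...,1]>200)&(z>.03)&(z<.09)),
        ("plate",(abs(z-.010)<.008)&(px.min(-1)>130)&(x>.3)&(x<.8)&(y>0)), ("purpR",(hsv[...,0]>135)&(hsv[...,0]<160)&(hsv[...,1]>120)&(abs(z-.081)<.012)&(y<.1)),("green",(hsv[...,0]>45)&(hsv[...,0]<75)&(hsv[...,1]>120)&(abs(z-.081)<.012))):
        q=P[w]
        if len(q)>5: print(nm,len(q),np.round(np.median(q,0),3),cv2.minAreaRect(q[:,:2].astype(np.float32)),np.round(q[:,2].max(),3))
    # disc
    d=(abs(z-.010)<.008)&(px.max(-1)<90)
    u0=(195,200) if n=="top" else (285,178)
    v,u=np.mgrid[:384,:512]; d&=np.hypot(u-u0[0],v-u0[1])<12
    print("disc",P[d].mean(0),d.sum(), world(im,*u0))
    h=(z>.12)&(x>.3)&(y>0)&(y<.6)&(z<.4)&(hsv[...,1]<60); print("head pts",h.sum())
    L=(137,193) if n=="top" else (314,125)
    for du in range(-14,16,4): print([tuple(np.round(P[L[1]+dv,L[0]+du],3)) for dv in(-8,0,8)])
E
python3 m.py
```

```text
top
lid ((0.5022661685943604, -0.14748480916023254), (0.1723497360944748, 0.16068314015865326), 9.568790435791016) 0.0814299546981862 2595
bottle 105 [0.783 0.105 0.17 ] ((0.5464620590209961, 0.028529219329357147), (0.5392600893974304, 0.03066493757069111), 17.946577072143555) 1.33
tip 907 [ 0.454 -0.389  0.06 ] ((0.45373404026031494, -0.3899824917316437), (0.07754389941692352, 0.11352799087762833), 14.087203979492188) 0.068
plate 2538 [0.478 0.276 0.011] ((0.4895862638950348, 0.2939189076423645), (0.1232629269361496, 0.28126803040504456), 2.0882599353790283) 0.018
purpR 2898 [ 0.238 -0.271  0.081] ((0.2363251894712448, -0.27378907799720764), (0.1597367525100708, 0.16092684864997864), 18.619483947753906) 0.091
green 2333 [0.697 0.373 0.082] ((0.6976426243782043, 0.37547919154167175), (0.1664099544286728, 0.16158296167850494), 8.450687408447266) 0.093
disc [nan nan nan] 0 [0.49122096 0.19217466 0.01386108]
head pts 1263
[(np.float64(0.504), np.float64(0.365), np.float64(0.202)), (np.float64(0.481), np.float64(0.364), np.float64(0.201)), (np.float64(0.459), np.float64(0.363), np.float6
[... 3021 characters left out ...]
4(0.407), np.float64(0.468), np.float64(0.001))]
[(np.float64(0.488), np.float64(0.35), np.float64(0.187)), (np.float64(0.507), np.float64(0.328), np.float64(0.177)), (np.float64(0.474), np.float64(0.389), np.float64(0.087))]
[(np.float64(0.502), np.float64(0.351), np.float64(0.195)), (np.float64(0.511), np.float64(0.346), np.float64(0.169)), (np.float64(0.49), np.float64(0.389), np.float64(0.097))]
[(np.float64(0.511), np.float64(0.361), np.float64(0.195)), (np.float64(0.514), np.float64(0.365), np.float64(0.16)), (np.float64(0.498), np.float64(0.402), np.float64(0.095))]m.py:22: RuntimeWarning: Mean of empty slice.
  print("disc",P[d].mean(0),d.sum(), world(im,*u0))
  ret = um.true_divide(
```

Run:
```python
from h import *
im=np.load("top0.npy",allow_pickle=True).item(); P=cloud(im)
z=P[...,2]
for r in (182,186,190,194,198,202): print(r,[tuple(np.round(P[r,c],3)) for c in range(112,152,4)])
```

```text
182 [(np.float64(0.554), np.float64(0.476), np.float64(-0.002)), (np.float64(0.553), np.float64(0.46), np.float64(0.004)), (np.float64(0.513), np.float64(0.375), np.float64(0.201)), (np.float64(0.513), np.float64(0.363), np.float64(0.201)), (np.float64(0.514), np.float64(0.353), np.float64(0.198)), (np.float64(0.553), np.float64(0.407), np.float64(0.004)), (np.float64(0.554), np.float64(0.395), np.float64(-0.001)), (np.float64(0.554), np.float64(0.381), np.float64(0.001)), (np.float64(0.553), np.float64(0.366), np.float64(0.005)), (np.float64(0.555), np.float64(0.356), np.float64(-0.005))]
186 [(np.float64(0.498), np.float64(0.39), np.float64(0.218)), (np.float64(0.503), np.float64(0.388), np.float64(0.195)), (np.float64(0.502), np.float64(0.374), np.float64(0.201)), (np.float64(0.503), np.float64(0.365), np.float64(0.195)), (np.float64(0.503), np.float64(0.353), np.float64(0.195)), (np.float64(0.505), np.float64(0.345), np.float64(0.184)), (np.float64(0.506), np.float64(0.335), np.float64(0.18)), (np.float64(0.506), np.float64(0.325), np.float64(0.177)), (np.float64(0.507), np.float
[... 1750 characters left out ...]
64(0.472), np.float64(0.313), np.float64(0.17)), (np.float64(0.498), np.float64(0.348), np.float64(0.012))]
202 [(np.float64(0.459), np.float64(0.402), np.float64(0.179)), (np.float64(0.456), np.float64(0.383), np.float64(0.198)), (np.float64(0.456), np.float64(0.372), np.float64(0.198)), (np.float64(0.285), np.float64(-0.04), np.float64(1.33)), (np.float64(0.458), np.float64(0.352), np.float64(0.189)), (np.float64(0.463), np.float64(0.353), np.float64(0.153)), (np.float64(0.484), np.float64(0.386), np.float64(0.012)), (np.float64(0.484), np.float64(0.373), np.float64(0.012)), (np.float64(0.484), np.float64(0.36), np.float64(0.012)), (np.float64(0.485), np.float64(0.347), np.float64(0.012))]
```

View pics/crop_top.png

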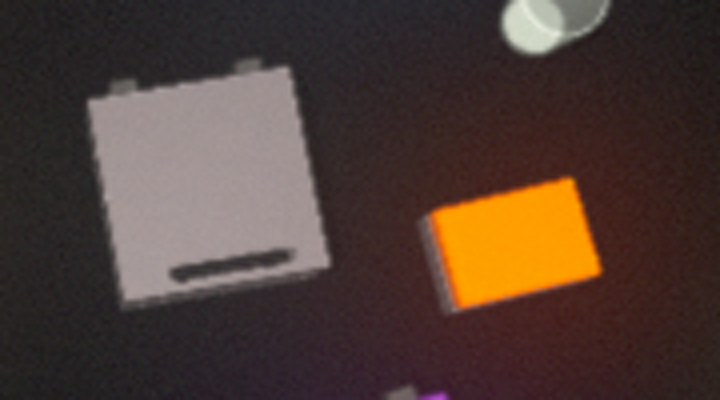

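```bash
cat > m2.py <<'E'
from h import *
from scipy.optimize import minimize
for n in("top","scene"):
    im=np.load(n+"0.npy",allow_pickle=True).item(); P=cloud(im)
    hsv=cv2.cvtColor(im["pixels"],cv2.COLOR_RGB2HSV)
    # model outline of lid top (z=.081) and grip bar projected; fit mask of grey top
    z=P[...,2]
    m=(abs(z-.081)<.01)&(hsv[...,1]<60)&(hsv[...,2]>100)&(np.hypot(P[...,0]-.5,P[...,1]+.148)<.14)
    q=P[m][:,:2]
    def cost(p):
        c,s=np.cos(p[2]),np.sin(p[2]); d=q-p[:2]; a=d@[c,s]; b=d@[-s,c]
        return np.maximum(0,np.abs(a)-.080).clip(0,.004).sum()+np.maximum(0,np.abs(b)-.080).clip(0,.004).sum()
    best=minimize(cost,[.5,-.148,.167],method="Nelder-Mead",options=dict(xatol=1e-5,fatol=1e-7))
    print(n,best.x,np.degrees(best.x[2]),best.fun)
    p=best.x; c,s=np.cos(p[2]),np.sin(p[2])
    a=(q-p[:2])@[c,s]; b=(q-p[:2])@[-s,c]
    print(np.percentile(a,[.2,1,5,95,99,99.8]),np.percentile(b,[.2,1,5,95,99,99.8]))
    bar=(z>.1)&(z<.14)&(np.hypot(P[...,0]-p[0],P[...,1]-p[1])<.12)
    print("bar pts",bar.sum(),P[bar].mean(0), "pred",p[0]-.07*c,p[1]-.07*s)
    d=P[bar][:,:2]-p[:2]; print("bar in case",(d@[c,s]).mean(),(d@[-s,c]).min(),(d@[-s,c]).max(), np.percentile(P[bar][:,2],90))
E
python3 m2.py
```

```text
top [ 0.49705098 -0.14874608  0.17468962] 10.008977883902165 0.059354728534075606
[-0.08000223 -0.07916607 -0.073173    0.07203974  0.07853294  0.08623215] [-0.07940334 -0.07806061 -0.07176685  0.07239348  0.07853556  0.07980981]
bar pts 108 [ 0.42748835 -0.16058277  0.12085388] pred 0.42811634615067334 -0.1609122538008166
bar in case -0.07056117128758176 -0.04266001908585459 0.04494904036752113 0.12389662361189165
scene [ 0.49850783 -0.15135514  0.16818197] 9.636116789920655 0.09925221019785732
[-0.08080411 -0.07847116 -0.07064693  0.0746604   0.08022517  0.08717188] [-0.08030457 -0.07840034 -0.07474648  0.07198169  0.07849286  0.08093667]
bar pts 107 [ 0.429963   -0.16443819  0.11813799] pred 0.4294954795870666 -0.1630724581576979
bar in case -0.06976768303178184 -0.04395974084383433 0.045152666522050904 0.1231858001157286
```

```bash
cat > go.py <<'E'
from h import *
from scipy.spatial.transform import Rotation as Ro
C=np.array([.4975,-.1498]);YAW=np.radians(9.8)
def case(x,y,z): 
    c,s=np.cos(YAW),np.sin(YAW); return np.array([C[0]+c*x-s*y,C[1]+s*x+c*y,z])
def arc(th,y=0):
    a=np.radians(180)-np.arctan2(41,150)-th; r=np.hypot(150,41)/1e3
    return case(.08+r*np.cos(a),y,.0755+r*np.sin(a))
def state(verbose=True):
    s=monitor.sense(); R=Ro.from_rotvec(s["ee_rot"]).as_matrix(); ja=np.degrees(np.arctan2(R[1,1],R[0,1]))
    if verbose: print("t",round(s["time"],2),"tcp",np.round(s["tcp_pos"],4),"jaw deg",round(ja,2),"tilt",np.round(R[:2,2],3),"grip",round(s["grip_width"],3),"F",np.round(s["wrist_force"],1),"q",np.round(s["qpos"],2))
    return s,R,ja
def to(X,jaw=None):
    s,R,ja=state(False); d=R.T@(np.array(X)-s["tcp_pos"]); t=0
    if jaw is not None: t=-((jaw-ja+90)%180-90)
    print("to",np.round(X,4),"shift",np.round(d,4),"turn",round(t,2))
E
python3 -c "
from go import *
state(); h=arc(0); print(h); h[2]=.23; to(h,9.8)"
```

```text
t 2.1 tcp [ 0.1821 -0.5979  0.2313] jaw deg -73.06 tilt [0. 0.] grip 0.999 F [-0.2 -0.3 -0.5] q [ 1.2   0.52 -0.04  1.6   0.02  1.02 -0.11]
[ 0.42852145 -0.16171466  0.1165    ]
to [ 0.4285 -0.1617  0.23  ] shift [ 0.3628 -0.3454  0.0013] turn -82.86
```

>>> move_arm --motion '[[[0.6,0.036,-0.035,0,-8],[0.6,0.072,-0.069,0,-16],[0.6,0.109,-0.104,0,-24],[0.6,0.145,-0.138,0,-32],[0.6,0.181,-0.173,0,-40]]]'

```text
time: 2.72
tcp_pos: [0.3056, -0.3783, 0.2315]
ee_rot: [2.758, 1.504, 0.0]
wrist_force: [1.4, -0.4, 0.4]
grip_width: 0.602
```

```bash
python3 -c "
from go import *
state(); h=arc(0); h[2]=.23; to(h,9.8)"
```

```text
t 2.73 tcp [ 0.3056 -0.3783  0.2315] jaw deg -32.79 tilt [ 0. -0.] grip 0.602 F [ 1.4 -0.4  0.4] q [ 0.99  0.31 -0.27  1.95  0.11  0.9   0.09]
to [ 0.4285 -0.1617  0.23  ] shift [ 0.2486 -0.0139  0.0014] turn -42.59
```

>>> move_arm --motion '[[[0.6,0.05,-0.003,0,-8.5],[0.6,0.1,-0.006,0,-17],[0.6,0.15,-0.009,0,-25.5],[0.6,0.2,-0.012,0,-34],[0.6,0.2486,-0.0139,0.0014,-42.6]]]'

```text
time: 3.35
tcp_pos: [0.4296, -0.1623, 0.2302]
ee_rot: [2.023, 2.403, 0.0]
wrist_force: [0.8, -2.0, -0.0]
grip_width: 0.599
```

```bash
python3 -c "
from go import *
state(); h=arc(0); h[2]=.0975; to(h,9.8)"
```

```text
t 3.35 tcp [ 0.4296 -0.1623  0.2302] jaw deg 9.82 tilt [ 0.001 -0.   ] grip 0.599 F [ 0.8 -2.  -0. ] q [ 0.68  0.3  -0.54  2.    0.19  0.89  0.21]
to [ 0.4285 -0.1617  0.0975] shift [ 0.0008 -0.001   0.1327] turn 0.02
```

>>> move_arm --motion '[[[0.6,0,-0.001,0.035,0],[0.6,0,-0.001,0.07,0],[0.6,0,-0.001,0.1,0],[0.6,0,-0.001,0.12,0],[0.6,0.001,-0.001,0.132,0]]]'

```text
time: 3.98
tcp_pos: [0.4275, -0.1627, 0.0971]
ee_rot: [-2.028, -2.398, 0.0]
wrist_force: [-0.2, -0.7, 0.3]
grip_width: 0.603
```

```bash
python3 -c "
from go import *
state(); shot('scene','g1.png',(120,60,340,260),3)"
```

```text
t 3.98 tcp [ 0.4275 -0.1627  0.0971] jaw deg 9.55 tilt [-0.001  0.   ] grip 0.603 F [-0.2 -0.7  0.3] q [ 0.58  0.51 -0.44  2.12  0.38  0.59  0.03]
```

View pics/g1.png

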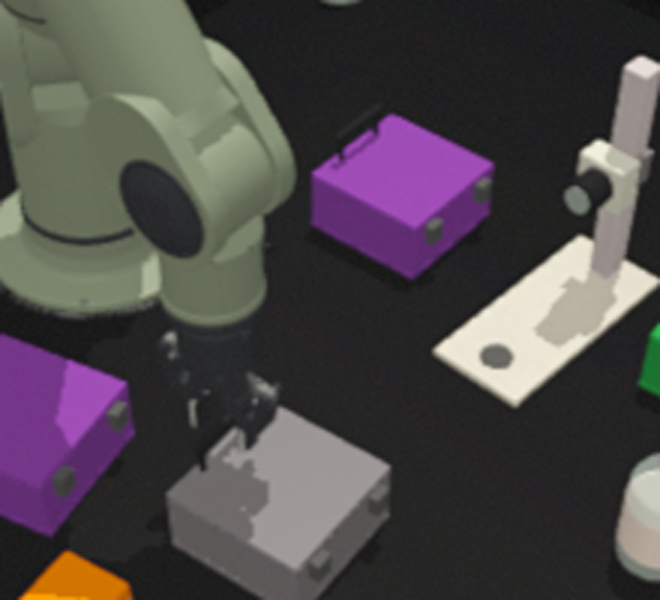

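The gripper straddles the grip bar at crop (235,440), and nothing else is touching. I'll close.

>>> move_arm --motion '[[[0,0,0,0,0],[0,0,0,0,0],[0,0,0,0,0],[0,0,0,0,0],[0,0,0,0,0]]]'

```text
time: 4.65
tcp_pos: [0.4276, -0.1631, 0.0987]
ee_rot: [2.029, 2.398, -0.001]
wrist_force: [-3.7, 1.0, 8.1]
grip_width: 0.107
```

```bash
python3 -c "
from go import *
s,R,ja=state()
# arc deltas relative to current pose, in tool frame
for d in np.arange(0,101,5):
    w=arc(np.radians(d))-arc(0); print(d,np.round(R.T@w,4), round(np.hypot(*(arc(np.radians(d))[:2])),3))"
```

```text
t 4.65 tcp [ 0.4276 -0.1631  0.0987] jaw deg 9.53 tilt [ 0.    -0.001] grip 0.107 F [-3.7  1.   8.1] q [ 0.58  0.5  -0.44  2.12  0.38  0.59  0.03]
0 [0. 0. 0.] 0.458
5 [ 0.      0.0041 -0.0129] 0.462
10 [ 0.      0.0094 -0.0254] 0.466
15 [ 0.      0.0157 -0.0374] 0.472
20 [ 0.0001  0.0231 -0.0488] 0.478
25 [ 0.0001  0.0314 -0.0595] 0.485
30 [ 0.0001  0.0406 -0.0695] 0.493
35 [ 0.0002  0.0507 -0.0786] 0.502
40 [ 0.0002  0.0615 -0.0868] 0.512
45 [ 0.0003  0.0729 -0.094 ] 0.522
50 [ 0.0003  0.085  -0.1002] 0.533
55 [ 0.0004  0.0976 -0.1054] 0.544
60 [ 0.0004  0.1105 -0.1094] 0.556
65 [ 0.0005  0.1238 -0.1122] 0.568
70 [ 0.0006  0.1373 -0.1139] 0.58
75 [ 0.0006  0.1508 -0.1145] 0.593
80 [ 0.0007  0.1644 -0.1138] 0.605
85 [ 0.0008  0.1778 -0.112 ] 0.618
90 [ 0.0008  0.191  -0.109 ] 0.63
95 [ 0.0009  0.2039 -0.1048] 0.642
100 [ 0.0009  0.2164 -0.0996] 0.654
```

>>> move_arm --motion '[[[0,0,0.004,-0.013,0],[0,0,0.0094,-0.0254,0],[0,0,0.0157,-0.0374,0],[0,0,0.0231,-0.0488,0],[0,0,0.0314,-0.0595,0]]]'

```text
time: 5.28
tcp_pos: [0.4571, -0.158, 0.1583]
ee_rot: [-2.028, -2.396, 0.004]
wrist_force: [-11.7, -2.3, 4.5]
grip_width: 0.098
```

```bash
python3 -c "
from go import *
s,R,ja=state()
"
```

```text
t 5.28 tcp [ 0.4571 -0.158   0.1583] jaw deg 9.5 tilt [-0.004 -0.001] grip 0.098 F [-11.7  -2.3   4.5] q [ 0.59  0.44 -0.5   2.01  0.3   0.76  0.09]
```

>>> move_arm --motion '[[[0,0,0.0092,-0.01,0],[0,0,0.0193,-0.0191,0],[0,0,0.0301,-0.0273,0],[0,0,0.0415,-0.0345,0],[0,0,0.0536,-0.0407,0]]]'

```text
time: 5.9
tcp_pos: [0.5114, -0.1486, 0.2003]
ee_rot: [2.029, 2.398, -0.001]
wrist_force: [-12.2, 0.7, 16.4]
grip_width: 0.108
```

>>> move_arm --motion '[[[0,0,0.0126,-0.0052,0],[0,0,0.0255,-0.0092,0],[0,0,0.0388,-0.012,0],[0,0,0.0523,-0.0137,0],[0,0,0.0658,-0.0143,0]]]'

```text
time: 6.52
tcp_pos: [0.5776, -0.1373, 0.2133]
ee_rot: [2.028, 2.398, 0.002]
wrist_force: [-1.3, 3.8, 2.9]
grip_width: 0.1
```

```bash
python3 -c "
from go import *
s,R,ja=state(); shot('scene','g2.png',(120,40,340,240),3); print(arc(np.radians(75)))
"
```

```text
t 6.53 tcp [ 0.5776 -0.1373  0.2133] jaw deg 9.56 tilt [0.001 0.   ] grip 0.1 F [-1.3  3.8  2.9] q [ 0.48  0.53 -0.5   1.69  0.29  1.    0.05]
[ 0.57710135 -0.13605046  0.23100045]
```

View pics/g2.png

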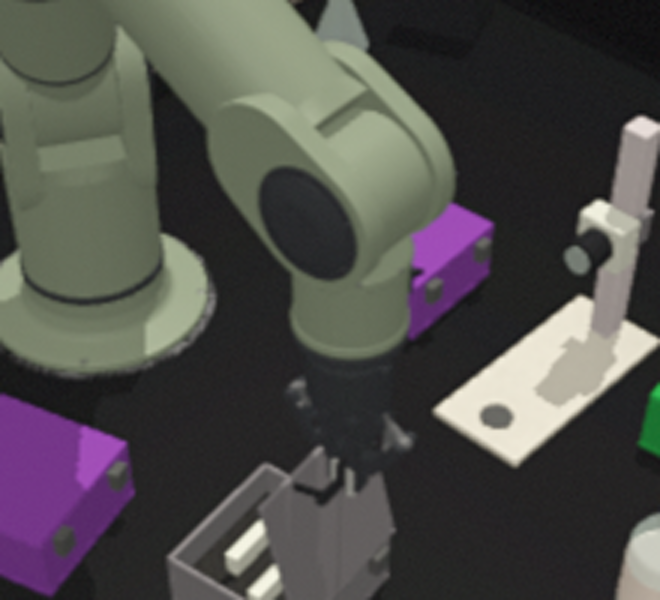

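>>> move_arm --motion '[[[0,0,0.0136,0.0007,0],[0,0,0.027,0.0025,0],[0,0,0.0402,0.0055,0],[0,0,0.0531,0.0097,0],[0,0,0.0615,0.013,0]]]'

```text
time: 7.2
tcp_pos: [0.6378, -0.1271, 0.1988]
ee_rot: [-2.028, -2.399, -0.0]
wrist_force: [-2.6, 3.9, 0.3]
grip_width: 0.107
```

```bash
python3 -c "
from go import *
s,R,ja=state(); shot('scene','g3.png',(120,40,340,240),3)
"
```

```text
t 7.2 tcp [ 0.6378 -0.1271  0.1988] jaw deg 9.57 tilt [-0.     0.001] grip 0.107 F [-2.6  3.9  0.3] q [ 0.41  0.63 -0.48  1.54  0.32  1.05  0.02]
```

View pics/g3.png

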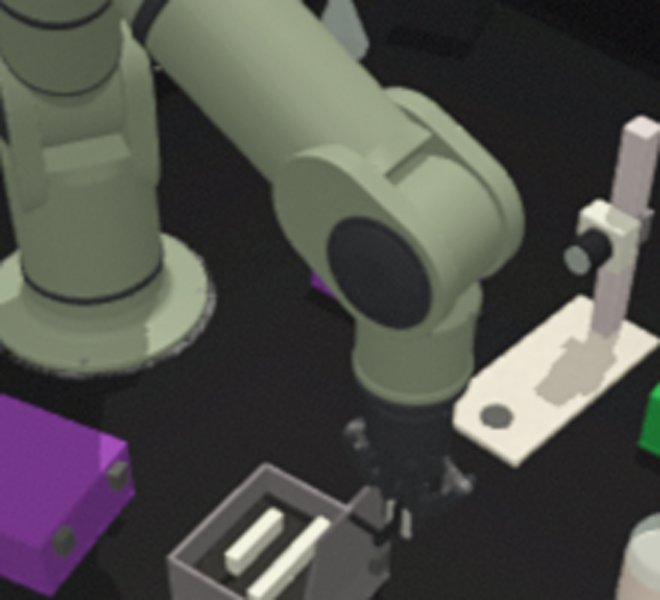

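>>> move_arm --motion '[[[0.28,0,0,0,0],[0.28,0,0.003,0,0],[0.28,0,0.003,0,0],[0.28,0,0.003,-0.015,0],[0.28,0,0.003,-0.03,0]]]'

```text
time: 7.88
tcp_pos: [0.6401, -0.1272, 0.2309]
ee_rot: [2.029, 2.398, 0.001]
wrist_force: [-0.3, 0.0, -0.3]
grip_width: 0.282
```

>>> move_arm --motion '[[[0.28,0,0,-0.03,0],[0.28,0,0,-0.06,0],[0.28,0,0,-0.09,0],[0.28,0,0,-0.11,0],[0.28,0,0,-0.11,0]]]'

```text
time: 8.5
tcp_pos: [0.6405, -0.1271, 0.3419]
ee_rot: [2.027, 2.396, 0.003]
wrist_force: [-0.4, 0.1, -0.6]
grip_width: 0.281
```

```bash
python3 -c "
from go import *
s,R,ja=state(); im=shot('scene','g4.png',(120,40,340,240),3); np.save('s4.npy',im)
im=shot('top','t4.png',(230,110,410,250),4); np.save('t4.npy',im)
"
```

```text
t 8.5 tcp [ 0.6405 -0.1271  0.3419] jaw deg 9.54 tilt [ 0.003 -0.001] grip 0.281 F [-0.4  0.1 -0.6] q [ 0.42  0.52 -0.5   1.36  0.25  1.32  0.08]
```

View pics/g4.png

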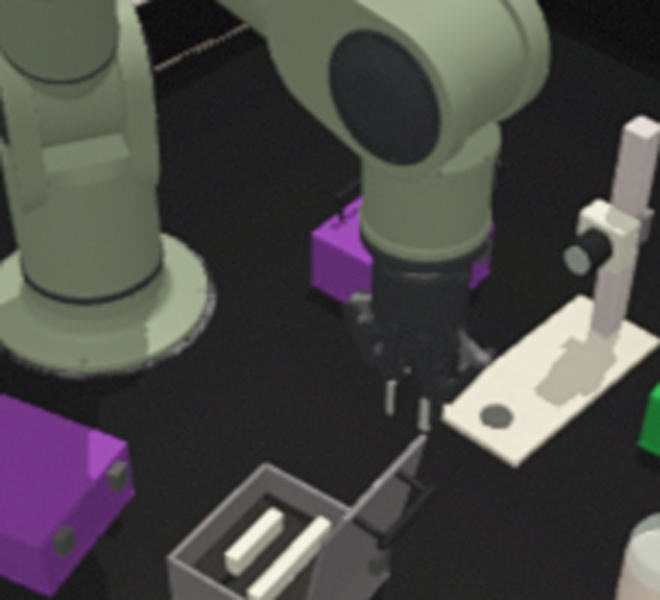

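View pics/t4.png

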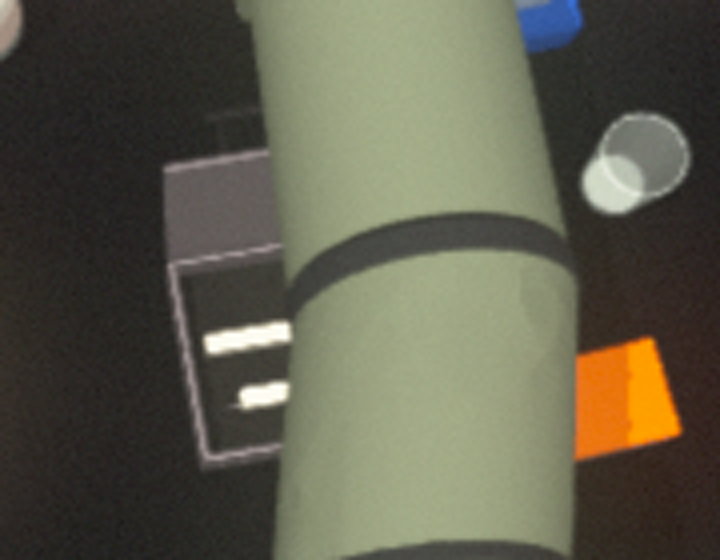

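The lid is back on its stop. The scene crop shows the shorter comb at (255,540) in the front slot and the longer one at (290,555) in the slot near the hinge. The top crop agrees: the rear comb reaches further left, to (207,345).

```bash
python3 -c "
from go import *
for f in('t4.npy','s4.npy'):
    im=np.load(f,allow_pickle=True).item(); P=cloud(im); px=im['pixels'].astype(int)
    w=(px.min(-1)>160)&(np.hypot(P[...,0]-C[0],P[...,1]-C[1])<.1)&(abs(P[...,2]-.063)<.008)
    d=P[w]; c,s=np.cos(YAW),np.sin(YAW); a=(d[:,:2]-C)@[c,s]; b=(d[:,:2]-C)@[-s,c]
    for lo,hi in((-.06,-.015),(-.01,.04)):
        k=(a>lo)&(a<hi)
        if k.sum(): print(f,k.sum(),a[k].mean(),np.percentile(a[k],[2,98]),np.percentile(b[k],[1,99]),np.median(d[k][:,2]))
X=case(.012,0,.25); to(X,9.8)
"
```

```text
t4.npy 50 -0.035520537525134704 [-0.04217876 -0.02973759] [0.0068753  0.04199369] 0.06332270463436207
t4.npy 91 0.011291244708263183 [0.00488021 0.01799579] [-0.00237089  0.06176516] 0.062400723452527875
s4.npy 94 -0.03467521612634263 [-0.04266423 -0.02746753] [-0.03497442  0.04153969] 0.06263420320613755
s4.npy 159 0.012071375711164695 [0.00437107 0.0192039 ] [-0.05875214  0.05958182] 0.062461476921044416
to [ 0.5093 -0.1478  0.25  ] shift [ 0.0013 -0.1321  0.0895] turn -0.25
```

>>> move_arm --motion '[[[0.45,0,-0.044,0,0],[0.45,0,-0.088,0,0],[0.45,0.001,-0.132,0.01,0],[0.45,0.001,-0.132,0.06,-0.25],[0.45,0.001,-0.132,0.11,-0.25]]]'

```text
time: 9.22
tcp_pos: [0.509, -0.1485, 0.2282]
ee_rot: [2.024, 2.402, 0.0]
wrist_force: [1.3, -0.7, -0.4]
grip_width: 0.451
```

>>> move_arm --motion '[[[0.45,0,0,0.04,0],[0.45,0,0,0.08,0],[0.45,0,0,0.11,0],[0.45,0,0,0.125,0],[0.45,0,0,0.125,0]]]'

```text
time: 9.85
tcp_pos: [0.5092, -0.1478, 0.1039]
ee_rot: [-2.023, -2.402, 0.001]
wrist_force: [-0.3, 0.4, -0.1]
grip_width: 0.449
```

```bash
python3 -c "
from go import *
s,R,ja=state(); to(case(.0118,.0005,.044),9.8); im=shot('scene','g5.png',(120,40,340,240),3)
im=shot('top','t5.png',(230,110,410,250),4)
"
```

```text
t 9.85 tcp [ 0.5092 -0.1478  0.1039] jaw deg 9.81 tilt [-0.001  0.001] grip 0.449 F [-0.3  0.4 -0.1] q [ 0.49  0.58 -0.44  1.94  0.37  0.7   0.  ]
to [ 0.509  -0.1473  0.044 ] shift [ 0.0005 -0.      0.0599] turn 0.01
```

View pics/g5.png

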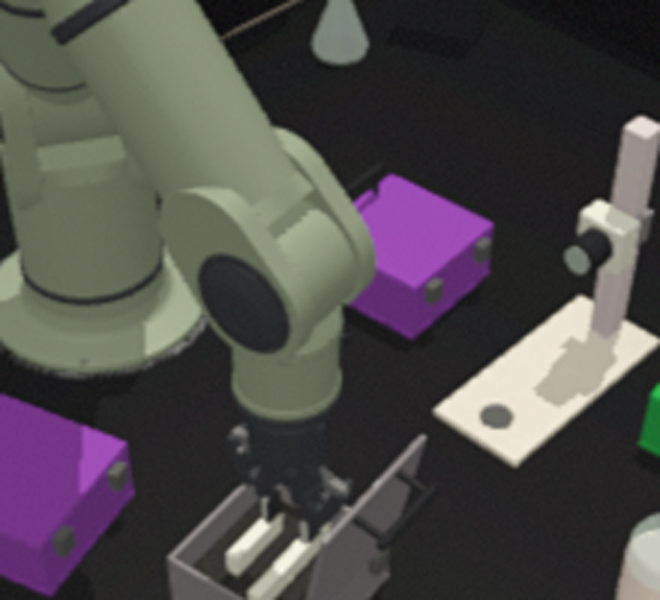

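>>> move_arm --motion '[[[0.45,0.0005,0,0.02,0],[0.45,0.0005,0,0.038,0],[0.45,0.0005,0,0.052,0],[0.45,0.0005,0,0.0595,0],[0.45,0.0005,0,0.0595,0]]]'

```text
time: 10.58
tcp_pos: [0.5095, -0.1474, 0.0446]
ee_rot: [-2.023, -2.403, 0.0]
wrist_force: [0.0, 1.0, -0.6]
grip_width: 0.449
```

>>> move_arm --motion '[[[0,0,0,0,0],[0,0,0,0,0],[0,0,0,0,0],[0,0,0,0,0],[0,0,0,0,0]]]'

```text
time: 11.2
tcp_pos: [0.5098, -0.1477, 0.0455]
ee_rot: [2.023, 2.402, 0.0]
wrist_force: [-2.6, 0.1, 5.4]
grip_width: 0.146
```

```bash
python3 -c "
from go import *
s,R,ja=state()
im=shot('scene','g6.png',(120,40,340,240),3)
"
```

```text
t 11.2 tcp [ 0.5098 -0.1477  0.0455] jaw deg 9.79 tilt [ 0.001 -0.   ] grip 0.146 F [-2.6  0.1  5.4] q [ 0.45  0.68 -0.38  1.96  0.44  0.58 -0.06]
```

View pics/g6.png

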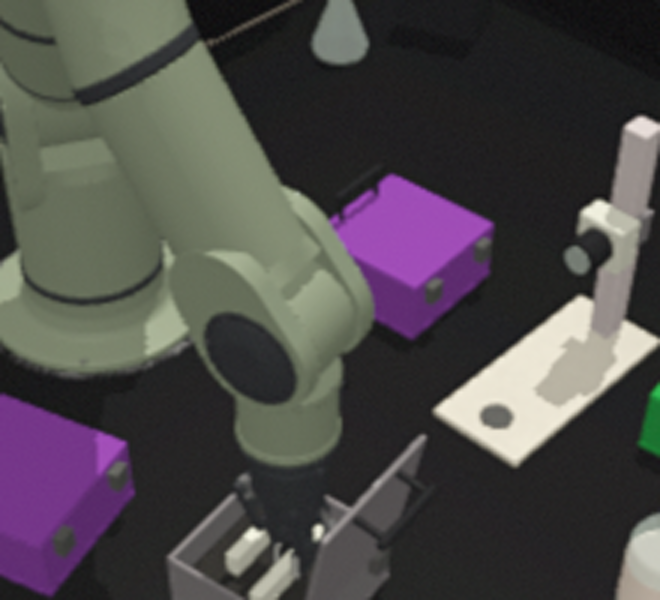

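>>> move_arm --motion '[[[0,0,0,-0.015,0],[0,0,0,-0.035,0],[0,0,0,-0.06,0],[0,0,0,-0.09,0],[0,0,0,-0.12,0]]]'

```text
time: 11.88
tcp_pos: [0.5095, -0.1475, 0.167]
ee_rot: [2.023, 2.403, 0.001]
wrist_force: [0.1, 0.4, -0.9]
grip_width: 0.146
```

>>> move_arm --motion '[[[0,0,0,-0.03,0],[0,0,0,-0.06,0],[0,0,0,-0.08,0],[0,0,0,-0.09,0],[0,0,0,-0.09,0]]]'

```text
time: 12.5
tcp_pos: [0.5096, -0.1476, 0.2555]
ee_rot: [2.023, 2.402, 0.001]
wrist_force: [-0.2, 0.2, -1.5]
grip_width: 0.15
```

```bash
python3 -c "
from go import *
s,R,ja=state()
im=shot('scene','g7.png',(120,40,340,240),3)
to([.4925,.193,.25],92.1)
"
```

```text
t 12.5 tcp [ 0.5096 -0.1476  0.2555] jaw deg 9.79 tilt [ 0.001 -0.   ] grip 0.15 F [-0.2  0.2 -1.5] q [ 0.57  0.38 -0.53  1.8   0.22  1.02  0.13]
to [0.4925 0.193  0.25  ] shift [0.3385 0.0413 0.0048] turn -82.3
```

View pics/g7.png

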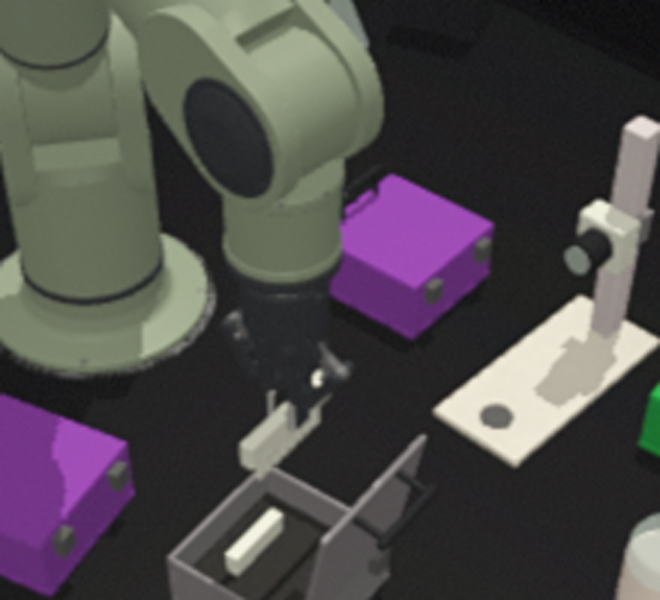

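>>> move_arm --motion '[[[0,0.015,0,0,0],[0,0.045,0,0,0],[0,0.08,0,0,0],[0,0.115,0,0,0],[0,0.15,0,0,0]]]'

```text
time: 13.18
tcp_pos: [0.4831, 0.0023, 0.2544]
ee_rot: [-2.022, -2.403, 0.001]
wrist_force: [1.6, -0.1, -0.8]
grip_width: 0.145
```

>>> move_arm --motion '[[[0,0.033,0.006,0,-6],[0,0.062,0.015,0,-13],[0,0.09,0.024,0,-20],[0,0.115,0.032,0,-27],[0,0.13,0.041,0,-34]]]'

```text
time: 13.8
tcp_pos: [0.5013, 0.1376, 0.2544]
ee_rot: [-1.223, -2.892, 0.0]
wrist_force: [0.8, -0.7, -0.7]
grip_width: 0.148
```

```bash
python3 -c "
from go import *
s,R,ja=state()
to([.4925,.193,.25],92.1)
"
```

```text
t 13.8 tcp [0.5013 0.1376 0.2544] jaw deg 44.15 tilt [-0.001  0.   ] grip 0.148 F [ 0.8 -0.7 -0.7] q [ 0.19  0.41 -0.75  1.82  0.32  1.04  0.08]
to [0.4925 0.193  0.25  ] shift [0.0459 0.0323 0.0044] turn -47.95
```

>>> move_arm --motion '[[[0,0.01,0.007,0,-8],[0,0.02,0.014,0,-16],[0,0.03,0.021,0,-24],[0,0.039,0.027,0,-32],[0,0.0459,0.0323,0.0044,-39]]]'

```text
time: 14.42
tcp_pos: [0.4929, 0.1921, 0.2501]
ee_rot: [-0.189, -3.135, -0.0]
wrist_force: [-0.1, -0.4, -0.9]
grip_width: 0.147
```

>>> move_arm --motion '[[[0,0,0,0.01,-5],[0,0,0,0.025,-9],[0,0,0,0.04,-9],[0,0,0,0.04,-9],[0,0,0,0.04,-9]]]'

```text
time: 15.05
tcp_pos: [0.4938, 0.1912, 0.2108]
ee_rot: [-0.048, 3.141, 0.0]
wrist_force: [-0.1, -0.1, -0.6]
grip_width: 0.149
```

```bash
python3 -c "
from go import *
s,R,ja=state()
to([.4925,.193,.1795],92.1)
im=shot('scene','g8.png',(190,40,410,240),3);np.save('s8.npy',im)
im=shot('top','t8.png',(70,130,250,260),4);np.save('t8.npy',im)
"
```

```text
t 15.05 tcp [0.4938 0.1912 0.2108] jaw deg 91.76 tilt [0. 0.] grip 0.149 F [-0.1 -0.1 -0.6] q [ 0.18  0.53 -0.91  1.84  0.5   1.01  0.66]
to [0.4925 0.193  0.1795] shift [0.0013 0.0018 0.0313] turn -0.34
```

View pics/g8.png

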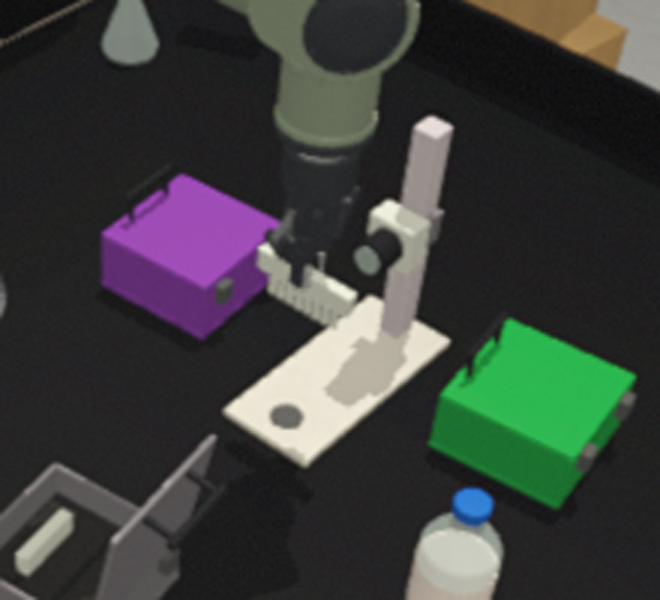

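View pics/t8.png

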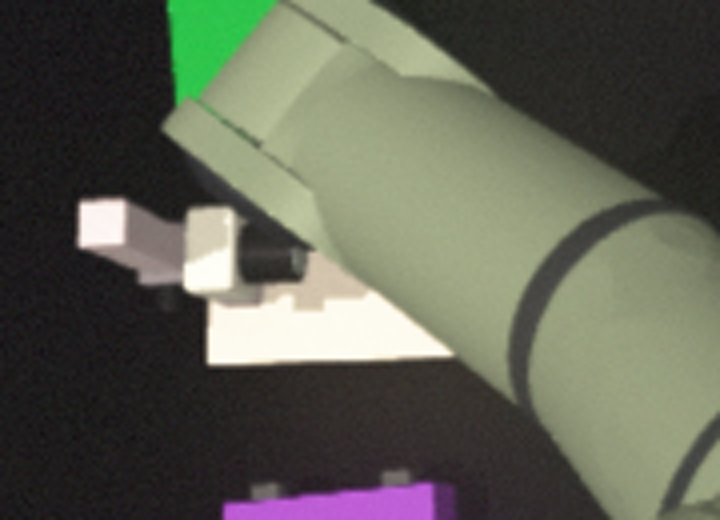

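```bash
python3 -c "
from go import *
im=np.load('s8.npy',allow_pickle=True).item(); P=cloud(im); px=im['pixels'].astype(int)
def cp(u,v): return int(190+u/3),int(40+v/3)
for u,v in((410,20),(400,60),(375,120),(320,135),(280,120),(432,128),(345,200),(265,255),(305,285),(345,302)): 
    a,b=cp(u,v); print((u,v),np.round(P[b,a],3))
w=(px.min(-1)>125)&(abs(P[...,0]-.493)<.09)&(abs(P[...,1]-.191)<.04)&(P[...,2]>.14)&(P[...,2]<.245)
q=P[w]; print(w.sum(),q.min(0),q.max(0))
# front/broad face points (facing camera?) principal direction & tip/top heights
k=q[:,:2]-q[:,:2].mean(0); print(q.mean(0),np.linalg.svd(k,full_matrices=False)[2][0]); 
# slope of top edge: z of max per x bin
for x0 in np.arange(.43,.56,.015):
    r=q[(q[:,0]>=x0)&(q[:,0]<x0+.015)]
    if len(r): print(round(x0,3),len(r),np.round(r[:,2].max(),3),np.round(r[:,2].min(),3),np.round(r[:,1].mean(),3))
"
```

```text
(410, 20) [0.565 0.196 0.543]
(400, 60) [ 0.103  0.898 -0.003]
(375, 120) [0.537 0.212 0.42 ]
(320, 135) [0.518 0.153 0.422]
(280, 120) [0.474 0.149 0.418]
(432, 128) [0.487 0.397 0.302]
(345, 200) [0.503 0.232 0.302]
(265, 255) [0.447 0.18  0.225]
(305, 285) [0.497 0.187 0.211]
(345, 302) [0.552 0.187 0.224]
349 [0.43477085 0.1774253  0.17104288] [0.55744866 0.20424225 0.23815214]
[0.5026821  0.18940546 0.20721955] [0.99928105 0.03791287]
0.43 19 0.232 0.202 0.187
0.445 46 0.232 0.176 0.187
0.46 40 0.225 0.179 0.188
0.475 17 0.197 0.171 0.192
0.49 29 0.237 0.174 0.191
0.505 63 0.238 0.175 0.189
0.52 57 0.232 0.176 0.191
0.535 51 0.23 0.172 0.19
0.55 27 0.231 0.202 0.191
```

>>> move_arm --motion '[[[0,0.002,0.001,0.008,0],[0,0.002,0.001,0.018,-0.3],[0,0.002,0.001,0.026,-0.3],[0,0.002,0.001,0.031,-0.3],[0,0.002,0.001,0.031,-0.3]]]'

```text
time: 15.78
tcp_pos: [0.4917, 0.1917, 0.1791]
ee_rot: [0.058, -3.14, 0.0]
wrist_force: [-0.9, -0.3, -1.0]
grip_width: 0.148
```

>>> move_arm --motion '[[[0,0,0,0,0],[0,0,0,0,0],[0,0,0,0,0],[0,0,0,0,0]]]'

```text
time: 16.27
tcp_pos: [0.4919, 0.1917, 0.1796]
ee_rot: [-0.057, 3.141, -0.0]
wrist_force: [0.4, 0.3, -0.8]
grip_width: 0.149
```

```bash
python3 -c "
from go import *
s,R,ja=state()
to([.4925,.193,.1795],92.1)
im=shot('scene','g9.png',(130,40,410,240),2.5)
P=cloud(im); px=im['pixels'].astype(int)
w=(px.min(-1)>125)&(abs(P[...,0]-.493)<.09)&(abs(P[...,1]-.191)<.04)&(P[...,2]>.11)&(P[...,2]<.205)
q=P[w]; print(w.sum(),np.percentile(q,[1,50,99],axis=0)); k=q[:,:2]-q[:,:2].mean(0); print(np.linalg.svd(k,full_matrices=False)[2][0])
# lid angle: grey points behind hinge
c,sn=np.cos(YAW),np.sin(YAW); d=P[...,:2]-C; a=d@[c,sn]; b=d@[-sn,c]
m=(a>.07)&(a<.13)&(abs(b)<.078)&(P[...,2]>.1)&(P[...,2]<.235); 
A=np.polyfit(P[...,2][m],a[m],1); print('lid lean',m.sum(),A, 'angle',np.pi/2+np.arctan(A[0]))
w2=(px.min(-1)>150)&(abs(a+.035)<.02)&(abs(b)<.06)&(abs(P[...,2]-.063)<.01); print('short',w2.sum(),a[w2].mean(),np.percentile(b[w2],[1,99]))
im=shot('top','t9.png',(70,80,430,260),2)
"
```

```text
t 16.27 tcp [0.4919 0.1917 0.1796] jaw deg 92.09 tilt [ 0. -0.] grip 0.149 F [ 0.4  0.3 -0.8] q [ 0.16  0.57 -0.89  1.88  0.54  0.96  0.63]
to [0.4925 0.193  0.1795] shift [-0.0006  0.0012  0.0001] turn -0.01
332 [[0.43582324 0.18090175 0.1441289 ]
 [0.50900675 0.18992155 0.17881254]
 [0.55291737 0.20203227 0.20045905]]
[0.99864959 0.05195179]
lid lean 664 [0.18286897 0.07129296] angle 1.7516668050189292
short 88 -0.034864145548390194 [-0.03581561  0.0341609 ]
```

View pics/g9.png

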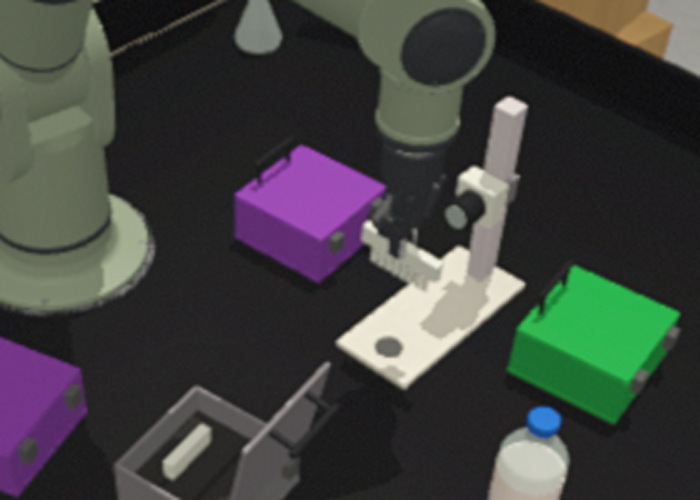

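All checks agree: the comb is at the focus, level and square; the lid is at about 1.75 rad; the short comb is in its slot. I'm handing in.

```bash
python3 -c "
from go import *
bot.close_job(); state()"
```

```text
the job is handed in; nothing more can be done
the job is handed in; nothing more can be done
```

The job is handed in, with the arm holding the long comb in front of the lens and the lid still back. I swung the grey case's lid back by its bar, released it just past upright and it settled on its stop. I then lifted the long comb from the slot nearer the hinge, turned it square to the lens and brought it to the focus. The clock stood at about 16.3 s of the 58 s allowed.

My last checks before handing in showed:
- **Comb position:** the middle was at about (0.49–0.495, 0.192, 0.170), against a focus measured at (0.4925, 0.193, 0.170). That is only a few mm off, and the limit is 25 mm.
- **Comb attitude:** the jaws were at 92.09° against a target of 92.1°, with no tool tilt. The image put the comb's direction about 1° off that, within the noise, and the bar looked level.
- **Lid:** about 1.75 rad.
- **Short comb:** in its slot, with no visible shift.
- **Other objects:** the arm never came near the bottle, beaker or tip box, though I did not re-measure them at the end. Wrist force stayed below about 21 N.

No check failed. The hand-in gave no verdict, and I could not read the state after it.

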